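# Load a module into a push-push test slide

### The job

Load the white module that has a foot into the bench test slide. The slide is locked in: press its upright front plate all the way in once and let it spring out, stand the module on the slide, move it sideways until its foot is fully home under the retaining block and let go, then press the plate in again so that the slide stays locked in with the module aboard. Leave the plain white module, the screwdriver and the blue bin where they are.

Things in the scene. Friction and masses are not known exactly. Their poses are not given: they have to be found in the camera images.
- fixture: Fixed base and head of the test slide. Origin: on the bench under the base's centre line; x points the way the plate is pressed (away from the robot), y left, z up. Grey base x -100 to 120, y -85 to 85, 30 mm high; black head at x 56 to 120, y -65 to 65, 86 mm high. The aluminium slide runs on it along x; its deck is at x -115 to 35 (when out), y -95 to 85, top 44 mm above the bench.
- carriage (a joint): Stroke of the slide along the fixture's +x, m: 0 fully out, 0.038 locked in, 0.050 end stop. A slow press takes 3 to 8 N, the stop is firm; damper 2 N per 0.1 m/s. Push-push latch: from out, press past 0.046 and let go: it locks; from locked, press past 0.048 and let go: it springs out in about 0.5 s. Pressing to the stop, then drawing back 60 mm or more, does both. Starts locked.
- push (a point): Centre of the front face of the slide's black upright push plate: 60 mm wide (y), 10 mm thick (x), standing from 44 to 100 mm above the bench; this point is 72 mm up. Moves with the slide, at the fixture's x = -115 mm plus the stroke, y = 0; axes as the fixture's. Press it along +x.
- pocket (a point): Point on the deck top (44 mm above the bench) where the module's origin must come; axes as the fixture's, moves with the slide (fixture x -30 mm plus stroke, y -4). There the module's y axis lies along this y and its foot touches the back wall. To get there, lower the module with its origin at y -25 to -32, clear of the lip, then move it along +y. Rear face of the push plate: x -75.
- toe (a point): Middle of the lower lip edge of the dark steel retaining block on the deck's +y side: 52 mm to the +y side of the pocket point, 14 mm above the deck; axes as the fixture's. The undercut pocket, open to -y, runs 20 mm from here to its back wall; 14 mm high, 54 mm wide in x between cheeks; roof 8 mm thick, block 70 mm long in x, its top 66 mm above the bench.
- module: The module to load, loose, about 0.2 to 0.33 kg: white box 46 (x) x 100 (y) x 46 (z) mm with a foot, 46 mm wide and 10 mm thick, sticking out 22 mm at the bottom of its +y end; grey panel with black slots on top. Origin: centre of the box's underside (without foot). Stands upright on the bench. Take it across its 46 mm width (x).
- foot (a point): Middle of the end face of the module's foot: 72 mm along the module's +y from its origin, 5 mm above its underside; axes as the module's. Fully home it is 72 mm to the +y side of the pocket point, touching the back wall.
- spare: Plain white module without foot, 46 x 100 x 46 mm, not to be moved. Origin: centre of its underside. It may stand on either side of the module to load.
- screwdriver: Black-handled screwdriver, 190 mm long, lying on the bench; leave it.
- bin: Blue open bin, 120 x 160 x 60 mm, on the bench; leave it. Origin: centre of its underside.
Not all that is in view belongs to the job. What is shaped like the module but pink is not meant.

How it is judged:
By the outcome, as a careful person would: the job done as asked, in the order asked, and still so for the second after the job is handed in, with the robot touching nothing.
It also fails if it takes over 62 s, if anything falls off the work surface, if the arm or the gripper's body presses on something with over 40 N, if the wrist force passes 120 N, or if a joint passes its speed limit or range.

### The arm

A 6-joint arm with a two-finger parallel gripper is mounted at the origin on the work surface. World frame = base frame: x ahead of the robot, y to its left, z up, the work surface at z = 0. Lengths are in m, angles in rad, forces in N, time in s.
With the tool pointing down it reaches from about 0.375 to 0.9 m from the base axis. Payload 3.1 kg.
Tool frame: the origin (TCP) lies midway between the tips of the shut fingers; the grasp point (between the pads) lies 19 mm behind it (pinch_z is the distance from the TCP to the grasp point, in m); y points along the fingers, z is the direction in which the jaws open and shut, and the axes are right-handed (so a half turn about y gives the same grasp; the last joint's range is limited). The gripper opens to 87 mm and grips with 3 to 60 N. Pads are 19 mm wide; open, the fingers measure 117 mm over their backs; the gripper's body (75 mm by 190 mm) begins 51 mm behind the grasp point.
Start: joints at [-1.347, 0.527, 1.433, -0, 1.181, -0.178], TCP at [0.245, -0.575, 0.185] pointing down, gripper open.
Joint ranges: [-3.08, 3.08], [-0.75, 2.2], [0.22, 2.44], [-1.43, 4.57], [0, 2.65], [-2.85, 2.85]. Speed limits (rad/s): [2.79, 2.79, 3.14, 3.14, 3.14, 3.14].

### API

Orientations are given as a unit quaternion [x, y, z, w].
In Python, from rig import * gives the robot as it stands.
- The arm moves only by the tool drive_tool, never from a script. Its argument "plan" is a list of rows, each a list of 7 numbers: the shift along the tool's x, y, z in mm, then the turn, a rotation vector about the tool's x, y, z in degrees, then the finger opening in mm, from 0 to 87. A call has 1 to 10 rows; each row is the pose to reach, as a shift and turn from the pose commanded when the call began, along the tool's axes at that moment; what a row does not reach only later rows make up. A row lasts 1/10 s, in which the tool goes at most 50 mm and 8.59 degrees, less where a joint would pass 70% of its speed; a pose out of reach is approached as far as the arm can. A call with a gripper value outside its range is refused whole. The fingers move at their own pace and stop on an object; "newtons" is the grip in N (left out, the last holds). Time passes only in rows, so rows that repeat a pose let the fingers close. It gives the time, the measured TCP pose, the force and the opening at its end, in the units of the state.
- get_obs(): the state, without advancing time (a new reading comes with each control period).
- camera(name): name is "scene" or "top"; returns the picture (400x640x3 uint8, blue, green, red); there is no depth.
- get_calibration(name): a dict with "fx", "fy", "cx", "cy" (pixels), "origin" and "rotation" of the camera in the world. Camera axes: x right, y down, z forward; pixel columns grow to the right and rows downward; lengths in m; the calibration is good to about 2 mm. A picture is of the moment at which its call begins. get_calibration takes no time and is no camera call.
- hand_in(): hands the job in, once; it reports no verdict.
Trained networks look in the newest picture that a camera, given by its name, has taken for a name from the list of things; names that differ only in an ending like _2 or _b are one class to them, and where a whole thing is asked for, a point or a joint stands for the part that bears it (a point fixed in the world has none). Each returns a list of dicts, best first, with "conf" (0 to 1); they miss things now and then, are a little off and sometimes report something else, mostly with a low value. They report only what shows in the picture. A call takes as long as a camera call. They do not tell look-alikes from the thing itself.
- spot_in(camera, target): "location" ([column, row] in pixels, amid what is visible of it).
- mark_of(camera, target): "location" ([column, row] in pixels: a listed point, or the origin of a listed thing).
The state is a dict: "time": time; "q": joint angles; "joint_velocities": joint speeds; "joint_torque": joint torques, N m; "position": TCP position; "tool_rot": TCP orientation; "ft_force": force on the tool from outside, world axes, zero at the start; "moment": the same for the moment, N m; "grip_width": finger opening in m.
Only numpy, scipy, OpenCV 4.12 (cv2) and the standard library are available. Lean on these libraries where they do the work, as an engineer would, in place of code of your own. Each camera call takes 0.05 s, during which the arm holds its last target. There are 200 camera calls.

## Working session

There is one attempt and no reset: what is moved stays moved. The work goes in short steps, Python scripts to look and compute and a tool call to move; the robot and the scene stay as the last step left them, time stands still between calls to the robot, and variables do not carry over. Pictures are saved under pics/ and viewed, about 8 in all and at most 12, crops included, and the job is handed in when it is done.

Besides the shell and the picture viewer there is one more tool, called after "Request:" as a command line: name --pt "numbers of a row" for each row, then --argument value for the rest. drive_tool: Moves the arm, as the interface text tells. Its arguments: {"type":"object","properties":{"plan":{"type":"array","items":{"type":"array","items":{"type":"number"}}},"newtons":{"type":"number"}},"required":["plan"]}

```bash
mkdir -p pics; python3 - <<'E'
from rig import *
import cv2,numpy as np
o=get_obs();print(o['time'],o['position'],o['tool_rot'],o['ft_force'],o['grip_width'])
for c in("scene","top"):
    im=camera(c);cv2.imwrite(f'pics/{c}0.png',im)
    k=get_calibration(c);print(c,k)
    for t in("module","foot","spare","push","pocket","toe","fixture","screwdriver","bin"):
        print(t,[(np.round(d['location']).tolist(),round(d['conf'],2)) for d in mark_of(c,t)][:3])
E
```

```text
0.0 [ 0.2448416  -0.57419321  0.18449717] [-0.14145411  0.69356125 -0.69207321  0.14141497] [ 0.19628337 -0.4969918  -0.40802083] 0.0869533934678641
scene {'fx': 366.21770674774353, 'fy': 366.21770674774353, 'cx': 326.84185475228685, 'cy': 199.01963800525084, 'origin': array([0.941255  , 0.09589463, 0.76700693]), 'rotation': array([ 0.53963797,  0.79704006, -0.22076806, -0.15741493])}
module [([226.0, 156.0], 0.93), ([274.0, 127.0], 0.89)]
foot [([252.0, 170.0], 0.97), ([249.0, 122.0], 0.6)]
spare [([295.0, 189.0], 0.73)]
push [([453.0, 245.0], 0.6), ([471.0, 296.0], 0.22)]
pocket [([442.0, 286.0], 0.78)]
toe [([467.0, 293.0], 0.66)]
fixture [([440.0, 293.0], 0.68)]
screwdriver [([281.0, 305.0], 0.65)]
bin [([208.0, 248.0], 0.62)]
top {'fx': 373.2948385142554, 'fy': 373.2948385142554, 'cx': 320.6813015656524, 'cy': 202.2055539041501, 'origin': array([ 0.5084646 , -0.04751783,  0.88402855]), 'rotation': array([-0.70099548,  0.71282274, -0.01481222,  0.01642167])}
module [([428.0, 295.0], 0.7), ([449.0, 227.0], 0.61)]
foot [([457.0, 283.0], 0.69), ([422.0, 228.0], 0.66), ([196.0, 165.0], 0.35)]
spare [([364.0, 221.0], 0.93), ([201.0, 168.0], 0.72)]
push [([192.0, 207.0], 0.58)]
pocket [([198.0, 167.0], 0.71)]
toe [([169.0, 164.0], 0.84)]
fixture [([200.0, 170.0], 0.92)]
screwdriver [([322.0, 108.0], 0.94)]
bin [([411.0, 124.0], 0.61)]
```

View pics/scene0.png

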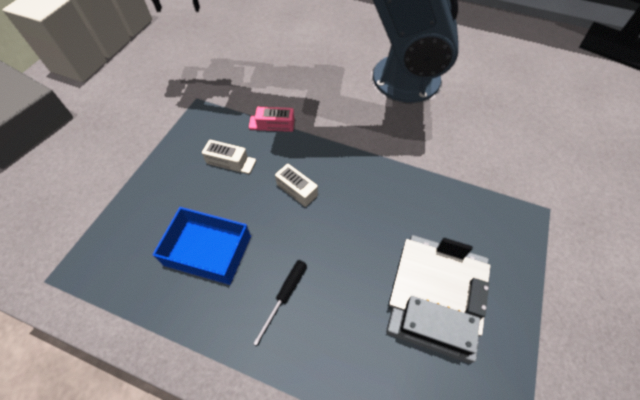

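View pics/top0.png

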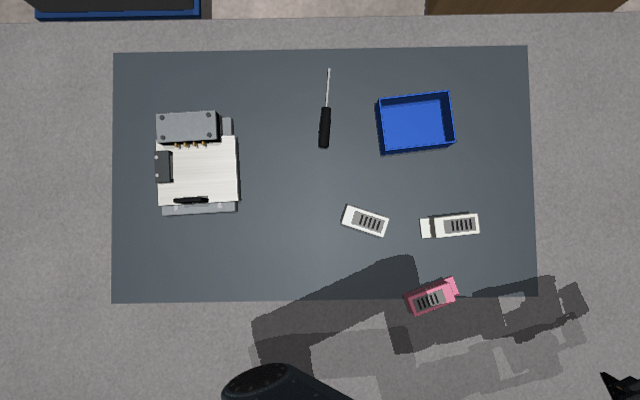

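Candidates in the top view are the white module with foot at (450,226), the plain white one at (365,221) and the pink one at (432,296). By the description I choose (450,226), and I'll check it in a close crop together with the fixture.

```bash
cat > h.py <<'E'
from rig import *
import cv2,numpy as np
from scipy.spatial.transform import Rotation as R
def cal(c):
    k=get_calibration(c);return k,R.from_quat(k['rotation']).as_matrix()
def w(c,px,z):
    k,M=cal(c);d=M@np.array([(px[0]-k['cx'])/k['fx'],(px[1]-k['cy'])/k['fy'],1]);o=k['origin']
    return o+d*(z-o[2])/d[2]
def proj(c,P):
    k,M=cal(c);p=(np.atleast_2d(P)-k['origin'])@M
    return p[:,:2]/p[:,2:]*[k['fx'],k['fy']]+[k['cx'],k['cy']]
def pl(pose,P):
    x,y,z,a=pose;return np.atleast_2d(P)@R.from_euler('z',a).as_matrix().T+[x,y,z]
def box(x0,x1,y0,y1,z0,z1): return np.array([[x,y,z] for x in(x0,x1) for y in(y0,y1) for z in(z0,z1)])/1000
E
python3 - <<'E'
from h import *
for c in("scene","top"):
    k,M=cal(c);print(M.round(2).tolist())
print('module',w('top',(450,226),.046),w('scene',(226,156),.0),'foot',w('top',(422,228),.005),w('scene',(252,170),.005))
for n,z,a,b in(('push',.072,(192,207),(453,245)),('pocket',.044,(198,167),(442,286)),('toe',.058,(169,164),(467,293)),('fix',0,(200,170),(440,293))):
    print(n,w('top',a,z).round(3),w('scene',b,z).round(3))
t=cv2.imread('pics/top0.png');s=cv2.imread('pics/scene0.png')
z=lambda im,x,y,a,b:cv2.resize(im[y:y+b,x:x+a],(400,300),interpolation=cv2.INTER_CUBIC)
cv2.imwrite('pics/crop.png',np.vstack([np.hstack([z(t,400,196,100,75),z(t,127,95,160,120)]),np.hstack([z(s,190,120,100,75),z(s,370,225,160,120)])]))
E
```

```text
[[-0.37, 0.79, -0.49], [0.93, 0.32, -0.18], [0.01, -0.52, -0.85]]
[[-0.02, -1.0, 0.04], [-1.0, 0.02, 0.0], [-0.0, -0.04, -1.0]]
module [ 0.4873475  -0.33450764  0.046     ] [ 0.47752309 -0.36291065  0.        ] foot [ 0.48272012 -0.28271708  0.005     ] [ 0.4951622 -0.276027   0.005    ]
push [0.539 0.234 0.072] [0.548 0.232 0.072]
pocket [0.63  0.23  0.044] [0.631 0.234 0.044]
toe [0.636 0.29  0.058] [0.633 0.281 0.058]
fix [0.629 0.24  0.   ] [0.629 0.242 0.   ]
```

View pics/crop.png

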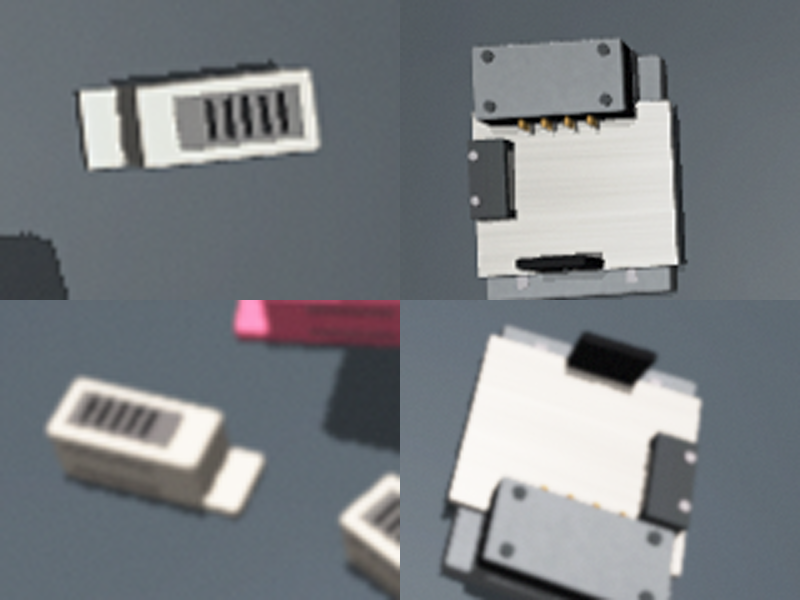

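The crop confirms it: a white body with a foot at its left (+y) end, top pixels ≈ (420,228) to (480,223). The fixture yaw is small. Next I fit both poses from the corners.

```bash
cat > fit.py <<'E'
from h import *
from scipy.optimize import least_squares
def fit(corr,x0):
    def f(p): return np.concatenate([proj(c,pl((p[0],p[1],0,p[2]),np.array(P)/1000.))[0]-px for c,P,px in corr])
    r=least_squares(f,x0,loss='soft_l1');return r.x,r.fun.reshape(-1,2).round(1)
E
python3 - <<'E'
from fit import *
T=lambda u,v,s,x,y:np.array([u/s+x-.5+.5/s,v/s+y-.5+.5/s])
ft=lambda u,v:T(u-400,v,2.5,127,95); fs=lambda u,v:T(u-400,v-300,2.5,370,225)
C=[('top',(120,65,86),ft(472,47)),('top',(120,-65,86),ft(618,38)),('top',(56,-65,86),ft(632,110)),('top',(56,65,86),ft(478,122)),
('top',(-77,85,44),ft(478,277)),('top',(-77,-95,44),ft(680,264)),
('scene',(56,-65,86),fs(500,480)),('scene',(56,65,86),fs(672,540)),('scene',(120,-65,86),fs(483,567)),('scene',(-77,-95,44),fs(490,335)),('scene',(-77,85,44),fs(700,400))]
p,r=fit(C,[.63,.24,0]);print('fix',p.round(4),r.tolist())
for n,P in(('push',(-77,0,72)),('pocket',(8,-4,44)),('toe',(8,48,58))):
    print(n,pl((p[0],p[1],0,p[2]),np.array(P)/1000.).round(4),proj('top',pl((p[0],p[1],0,p[2]),np.array(P)/1000.)).round())
mt=lambda u,v:T(u,v,4,400,196); ms=lambda u,v:T(u,v-300,4,190,120)
C=[('top',(23,-50,46),mt(308,70)),('top',(-23,-50,46),mt(320,148)),('top',(-23,50,46),mt(146,166)),('top',(23,50,46),mt(137,85)),('top',(23,72,10),mt(78,92)),('top',(-23,72,10),mt(90,168)),
('scene',(-23,-50,46),ms(82,378)),('scene',(23,-50,46),ms(48,432)),('scene',(-23,50,46),ms(222,410)),('scene',(23,50,46),ms(192,468)),('scene',(-23,72,10),ms(265,453)),('scene',(23,72,10),ms(240,514))]
p,r=fit(C,[.48,-.35,0]);print('mod',p.round(4),np.degrees(p[2]),r.tolist())
o=get_obs();print(R.from_quat(o['tool_rot']).as_matrix().round(3))
E
```

```text
fix [0.6277 0.2368 0.0485] [[0.4, -1.1], [1.9, -1.4], [-2.1, -1.0], [-0.6, -1.9], [1.4, -1.1], [0.3, -1.1], [1.0, -2.6], [1.9, -3.7], [0.3, -4.2], [0.2, -0.3], [0.2, -0.8]]
push [[0.5508 0.233  0.072 ]] [[193. 201.]]
pocket [[0.6359 0.2332 0.044 ]] [[197. 164.]]
toe [[0.6334 0.2851 0.058 ]] [[171. 165.]]
mod [ 0.4901 -0.35    0.092 ] 5.26875766743294 [[1.1, -1.1], [0.7, -0.2], [-0.2, 0.2], [-0.4, -0.0], [0.4, -0.7], [-0.3, -0.0], [-0.4, -0.5], [-0.1, -0.5], [1.0, 0.4], [1.1, -0.2], [0.6, 0.4], [-0.1, -1.0]]
[[-0.92   0.     0.392]
 [-0.392 -0.    -0.92 ]
 [ 0.    -1.     0.   ]]
```

```bash
python3 - <<'E'
from fit import *
T=lambda u,v,s,x,y:np.array([u/s+x-.5+.5/s,v/s+y-.5+.5/s])
ft=lambda u,v:T(u-400,v,2.5,127,95); fs=lambda u,v:T(u-400,v-300,2.5,370,225)
C=[('top',(120,65,86),ft(472,47)),('top',(120,-65,86),ft(618,38)),('top',(56,-65,86),ft(632,110)),('top',(56,65,86),ft(478,122)),
('scene',(56,-65,86),fs(500,480)),('scene',(56,65,86),fs(672,540)),('scene',(120,-65,86),fs(483,567)),
('top',(-77,85,44),ft(478,277)),('top',(-77,-95,44),ft(680,264)),('scene',(-77,-95,44),fs(490,335)),('scene',(-77,85,44),fs(700,400)),
('top',(-77+38-75+77+30-30+0,0,44),ft(0,0))][:-1]
for name,D in(('head',C[:7]),('deck',C[7:])):
  for dz in (0,-10,-20):
    p,r=fit([(c,(P[0],P[1],P[2]+dz),x) for c,P,x in D],[.63,.24,0.05]);print(name,dz,p.round(4),r.tolist())
# detail views with fit overlay
p,r=fit(C[7:],[.63,.24,.05])
out=[]
B={'deck':box(-77,73,-95,85,44,44),'plate':box(-77,-67,-30,30,44,100),'head':box(56,120,-65,65,86,86),'block':box(8-35,8+35,48,85,66,66),'base':box(-100,120,-85,85,30,30)}
for c,(x,y) in(('top',(145,100)),('scene',(380,225))):
    im=cv2.imread(f'pics/{c}0.png')[y:y+140,x:x+120];im=cv2.resize(im,None,fx=3.3,fy=4,interpolation=cv2.INTER_CUBIC)
    im=im.copy()
    for n,b in B.items():
        q=((proj(c,pl((p[0],p[1],0,p[2]),b))-[x,y]+.5)*[3.3,4]).astype(np.int32)
        cv2.polylines(im,[cv2.convexHull(q.reshape(-1,1,2))],True,(0,0,255) if n!='base' else (0,255,0),1)
    out.append(im)
cv2.imwrite('pics/ov.png',np.hstack(out))
E
```

```text
head 0 [0.6293 0.2325 0.096 ] [[-0.2, -0.3], [1.1, -3.4], [-1.5, -3.1], [0.2, -1.1], [-0.4, -0.7], [1.1, -5.0], [0.6, -1.6]]
head -10 [0.6289 0.2377 0.0653] [[1.1, 0.2], [1.9, -1.1], [-1.7, -1.0], [0.6, -1.0], [0.5, 0.4], [0.9, -2.0], [0.6, -1.2]]
head -20 [0.6291 0.2403 0.0587] [[2.3, 1.2], [2.3, 0.4], [-1.5, 0.1], [1.5, -0.3], [0.6, 2.2], [0.1, 0.1], [0.5, 0.2]]
deck 0 [0.6271 0.2373 0.0453] [[1.0, -0.9], [-0.1, -0.7], [0.6, -0.6], [0.6, -0.8]]
deck -10 [0.6249 0.2395 0.0466] [[2.1, 0.3], [0.0, 0.5], [0.9, 0.9], [-0.1, 0.3]]
deck -20 [0.6234 0.2426 0.0557] [[2.9, 1.4], [-0.1, 1.0], [1.1, 3.0], [-0.6, 1.5]]
```

View pics/ov.png

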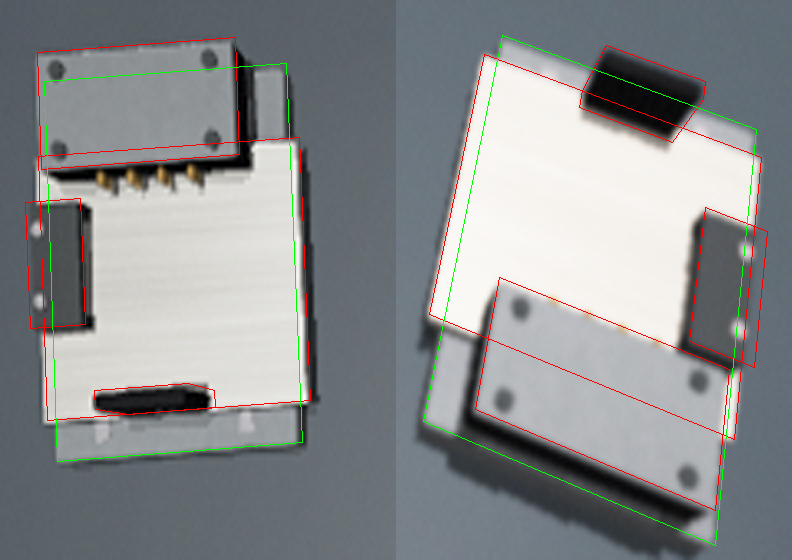

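The overlay shows the deck, plate, block, head and base outlines all matching the picture to about 1 px. The fixture is at (0.627, 0.237) with yaw 2.6°. Now the approach to press the plate.

```bash
cat >> h.py <<'E'
FX=(.6271,.2373,0,.0453)
def fx(x,y,z): return pl(FX,np.array([x,y,z])/1000)[0]
def go(*targets):
    "shift(mm) and turn(deg about tool y) for targets (xyz, yaw deg of tool z), tool down"
    o=get_obs();r=R.from_quat(o['tool_rot'])
    print('t',round(o['time'],2),'pos',np.round(o['position'],4),'F',np.round(o['ft_force'],1),'w',round(o['grip_width'],4),'q',np.round(o['q'],2))
    for p,yaw in targets:
        a=np.radians(yaw);z=np.array([np.cos(a),np.sin(a),0]);y=np.array([0,0,-1.]);T=R.from_matrix(np.c_[np.cross(y,z),y,z])
        print(np.round(p,4),'->',r.inv().apply(np.array(p)-o['position']).round(1+2)*1000,np.degrees((r.inv()*T).as_rotvec()).round(1))
E
python3 - <<'E'
from h import *
go(((.46,-.15,.2),2.6),(fx(-142,0,180),2.6),(fx(-142,0,66),2.6))
E
```

```text
t 1.0 pos [ 0.245  -0.5749  0.1855] F [ 0.6  0.1 -0.1] w 0.0872 q [-1.35  0.53  1.43 -0.    1.18 -0.18]
[ 0.46 -0.15  0.2 ] -> [-364.  -15. -307.] [ -0.  -69.5   0. ]
[0.4852 0.2309 0.18  ] -> [-537.    5. -647.] [ -0.  -69.5   0. ]
[0.4852 0.2309 0.066 ] -> [-537.  119. -647.] [ -0.  -69.5   0. ]
```

Request:
drive_tool --pt "-364 -15 -307 0 -69.5 0 0" --pt "-364 -15 -307 0 -69.5 0 0" --pt "-364 -15 -307 0 -69.5 0 0" --pt "-364 -15 -307 0 -69.5 0 0" --pt "-364 -15 -307 0 -69.5 0 0" --pt "-364 -15 -307 0 -69.5 0 0" --pt "-364 -15 -307 0 -69.5 0 0" --pt "-364 -15 -307 0 -69.5 0 0" --pt "-364 -15 -307 0 -69.5 0 0" --pt "-537 5 -647 0 -69.5 0 0"

```text
time: 2.0
position: [0.4556, -0.1231, 0.1983]
tool_rot: [-0.511, 0.487, -0.49, 0.512]
ft_force: [0.4, -0.2, 0.0]
grip_width: 0.015
```

```bash
python3 - <<'E'
from h import *
go((fx(-142,0,180),2.6),(fx(-142,0,66),2.6))
E
```

```text
t 2.0 pos [ 0.4556 -0.1231  0.1983] F [ 0.4 -0.2  0. ] w 0.015 q [-0.5   0.3   1.79  0.    1.04 -0.55]
[0.4852 0.2309 0.18  ] -> [-352.   18.   46.] [-0.3 -0.   0.1]
[0.4852 0.2309 0.066 ] -> [-353.  132.   45.] [-0.3 -0.   0.1]
```

Request:
drive_tool --pt "-352 18 46 0 0 0 0" --pt "-352 18 46 0 0 0 0" --pt "-352 18 46 0 0 0 0" --pt "-352 18 46 0 0 0 0" --pt "-352 18 46 0 0 0 0" --pt "-352 18 46 0 0 0 0" --pt "-352 18 46 0 0 0 0" --pt "-352 132 46 0 0 0 0" --pt "-352 132 46 0 0 0 0" --pt "-352 132 46 0 0 0 0"

```text
time: 3.0
position: [0.4787, 0.2301, 0.061]
tool_rot: [0.514, -0.49, 0.487, -0.509]
ft_force: [-0.9, -0.7, 0.1]
grip_width: 0.0005
```

```bash
python3 - <<'E'
from h import *
go((fx(-142,0,66),2.6),(fx(-92,0,66),2.6),(fx(-80,0,66),2.6))
E
```

```text
t 3.0 pos [0.4787 0.2301 0.061 ] F [-0.9 -0.7  0.1] w 0.0005 q [ 0.24  0.59  1.77 -0.    0.79  0.19]
[0.4852 0.2309 0.066 ] -> [-0. -5.  7.] [0.5 0.1 0.1]
[0.5352 0.2331 0.066 ] -> [-0. -5. 57.] [0.5 0.1 0.1]
[0.5472 0.2337 0.066 ] -> [-0. -6. 69.] [0.5 0.1 0.1]
```

Request:
drive_tool --pt "0 -4 25 0 0 0 0" --pt "0 -4 45 0 0 0 0" --pt "0 -4 50 0 0 0 0" --pt "0 -4 54 0 0 0 0" --pt "0 -4 58 0 0 0 0" --pt "0 -4 61 0 0 0 0" --pt "0 -4 64 0 0 0 0" --pt "0 -4 66 0 0 0 0"

```text
time: 3.8
position: [0.5483, 0.2331, 0.0694]
tool_rot: [0.511, -0.489, 0.489, -0.511]
ft_force: [0.9, -0.3, -0.1]
grip_width: 0.0007
```

Request:
drive_tool --pt "0 0 3 0 0 0 0" --pt "0 0 6 0 0 0 0" --pt "0 0 9 0 0 0 0" --pt "0 0 9 0 0 0 0"

```text
time: 4.2
position: [0.558, 0.2335, 0.0693]
tool_rot: [-0.511, 0.489, -0.489, 0.511]
ft_force: [-0.5, -0.5, 0.4]
grip_width: 0.0004
```

No contact force yet, so I look.

```bash
python3 - <<'E'
from h import *
a=camera('scene');b=camera('top')
z=lambda im,x,y:cv2.resize(im[y:y+150,x:x+120],(400,500),interpolation=cv2.INTER_CUBIC)
cv2.imwrite('pics/p1.png',np.hstack([z(b,145,100),z(a,385,215)]))
E
```

```text
(no output)
```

View pics/p1.png

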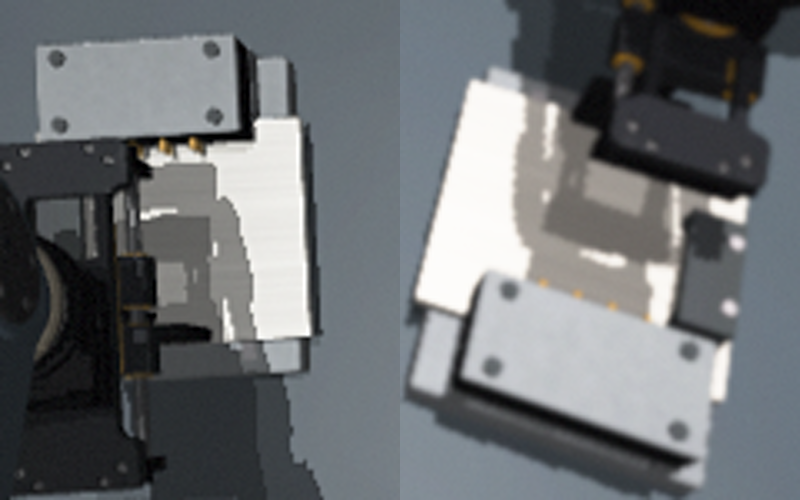

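The slide has not moved (front right deck corner at row ~201, as before), and the fingers are right at the plate. I continue pressing slowly.

Request:
drive_tool --pt "0 0 2 0 0 0 0" --pt "0 0 4 0 0 0 0" --pt "0 0 6 0 0 0 0" --pt "0 0 6 0 0 0 0"

```text
time: 4.7
position: [0.5638, 0.2337, 0.0693]
tool_rot: [-0.511, 0.489, -0.489, 0.511]
ft_force: [-0.2, -0.6, 0.1]
grip_width: 0.0005
```

```bash
python3 - <<'E'
from h import *
a=camera('scene');b=camera('top')
o=get_obs();tp=o['position']
for c,im in(('scene',a),('top',b)):
    for P,col in((tp,(0,0,255)),(tp+[0,0,.05],(0,255,255)),(fx(-77,0,72),(0,255,0)),(fx(-77,0,100),(255,0,255))):
        q=proj(c,P)[0];print(c,q.round(1));cv2.circle(im,tuple(int(round(v)) for v in q),1,col,-1)
z=lambda im,x,y:cv2.resize(im[y:y+100,x:x+80],(400,500),interpolation=cv2.INTER_CUBIC)
cv2.imwrite('pics/p2.png',np.hstack([z(b,150,140),z(a,420,205)]))
print(o['joint_torque'],o['ft_force'],o['moment'])
E
```

```text
scene [452.2 252.1]
scene [460.  241.8]
scene [453.9 246.1]
scene [458.2 240.4]
top [192.8 195.8]
top [184.4 194.3]
top [192.3 201.7]
top [187.7 201.1]
[-3.55253590e-02 -4.52393854e+01 -1.35023090e+01  6.34531653e-02
  1.22634901e-02  1.42813960e-04] [-0.11088911 -0.45514692 -0.14081805] [-0.00530007 -0.11182631 -0.03021991]
```

View pics/p2.png

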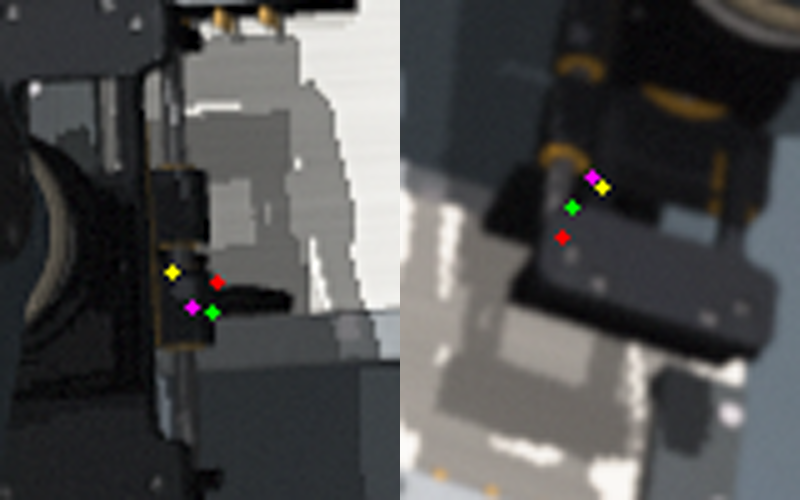

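```bash
python3 - <<'E'
from h import *
o=get_obs();tp=o['position'];r=R.from_quat(o['tool_rot'])
print(r.as_matrix().round(3).tolist())
off={'top':(150,140,0),'scene':(420,205,400)}
for dz in (0,.03):
  for c in off:
    u,v,s=off[c]
    for n,b in(('body',box(-37.5,37.5,-70,-70,-95,95)),('tip',box(-9.5,9.5,0,0,-15,15)),('tip-40',box(-9.5,9.5,-40,-40,-15,15))):
        q=(proj(c,r.apply(b)+tp+[0,0,dz])-[u,v]+.5)*5+[s,0];print(dz,c,n,np.unique(q.round().astype(int),axis=0).tolist())
E
```

```text
[[0.045, -0.0, 0.999], [-0.999, -0.0, 0.045], [-0.0, -1.0, -0.0]]
0 top body [[52, 41], [73, 514], [238, 30], [261, 502]]
0 top tip [[193, 249], [196, 317], [236, 246], [240, 314]]
0 top tip-40 [[159, 241], [162, 313], [204, 238], [208, 310]]
0 scene body [[477, 361], [560, -62], [689, 429], [746, -10]]
0 scene tip [[534, 263], [546, 199], [581, 277], [592, 213]]
0 scene tip-40 [[564, 223], [576, 158], [613, 238], [624, 172]]
0.03 top body [[19, 26], [40, 519], [213, 14], [236, 507]]
0.03 top tip [[168, 243], [171, 314], [213, 240], [216, 311]]
0.03 top tip-40 [[131, 235], [134, 309], [178, 232], [181, 306]]
0.03 scene body [[500, 331], [583, -103], [721, 401], [776, -49]]
0.03 scene tip [[556, 234], [568, 168], [605, 248], [616, 183]]
0.03 scene tip-40 [[588, 191], [600, 124], [639, 206], [650, 138]]
```

Request:
drive_tool --pt "0 3 0 0 0 0 0" --pt "0 6 0 0 0 0 0" --pt "0 9 0 0 0 0 0" --pt "0 12 0 0 0 0 0"

```text
time: 5.2
position: [0.5665, 0.2339, 0.0626]
tool_rot: [-0.51, 0.487, -0.49, 0.513]
ft_force: [-4.7, -3.9, 39.5]
grip_width: 0.0003
```

```bash
python3 - <<'E'
from h import *
o=get_obs();print(o['position'],o['ft_force'],o['moment'])
tp=np.array([.245,-.575,.1855])
a=np.radians(-67);z=np.array([np.cos(a),np.sin(a),0])
for s in(1,-1):
  for h in(0,.05,.1):print(s,h,proj('scene',tp+s*z*.05+[0,0,h]).round(),proj('top',tp+s*z*.05+[0,0,h]).round())
E
```

```text
[0.56646304 0.23392202 0.0625524 ] [-4.74966137 -3.86764517 39.50219625] [-0.53978957  0.94128671  0.01096431]
1 0 [[164.  23.]] [[636. 346.]]
1 0.05 [[157.   4.]] [[661. 356.]]
1 0.1 [[149. -17.]] [[690. 368.]]
-1 0 [[203.  23.]] [[587. 369.]]
-1 0.05 [[197.   4.]] [[608. 381.]]
-1 0.1 [[191. -17.]] [[632. 394.]]
```

Request:
drive_tool --pt "0 -15 0 0 0 0 0" --pt "0 -20 0 0 0 0 0"

```text
time: 5.4
position: [0.5643, 0.2339, 0.0787]
tool_rot: [-0.51, 0.488, -0.489, 0.512]
ft_force: [-0.3, 0.1, 0.2]
grip_width: 0.0007
```

```bash
python3 - <<'E'
from h import *
go((fx(-145,0,79),2.6),(fx(-145,0,30),2.6),(fx(-92,0,30),2.6),(fx(-80,0,30),2.6))
E
```

```text
t 5.4 pos [0.5643 0.2339 0.0787] F [-0.3  0.1  0.2] w 0.0007 q [0.21 0.64 1.56 0.   0.93 0.17]
[0.4822 0.2307 0.079 ] -> [ -1.  -1. -82.] [-0.2 -0.  -0. ]
[0.4822 0.2307 0.03  ] -> [ -0.  48. -82.] [-0.2 -0.  -0. ]
[0.5352 0.2331 0.03  ] -> [ -1.  49. -29.] [-0.2 -0.  -0. ]
[0.5472 0.2337 0.03  ] -> [ -1.  49. -17.] [-0.2 -0.  -0. ]
```

Request:
drive_tool --pt "0 0 -45 0 0 0 0" --pt "0 0 -82 0 0 0 0" --pt "0 48 -82 0 0 0 0" --pt "0 48 -82 0 0 0 0" --pt "0 48 -60 0 0 0 0" --pt "0 48 -50 0 0 0 0" --pt "0 48 -42 0 0 0 0" --pt "0 48 -38 0 0 0 0"

```text
time: 6.2
position: [0.527, 0.232, 0.0303]
tool_rot: [-0.51, 0.488, -0.489, 0.512]
ft_force: [-0.3, -0.6, 0.2]
grip_width: 0.0007
```

Request:
drive_tool --pt "0 0 4 0 0 0 0" --pt "0 0 7 0 0 0 0" --pt "0 0 10 0 0 0 0" --pt "0 0 13 0 0 0 0"

```text
time: 6.6
position: [0.5377, 0.2325, 0.0293]
tool_rot: [0.512, -0.489, 0.488, -0.511]
ft_force: [-3.9, 0.6, 2.0]
grip_width: 0.0005
```

Request:
drive_tool --pt "0 0 3 0 0 0 0" --pt "0 0 6 0 0 0 0" --pt "0 0 9 0 0 0 0" --pt "0 0 11 0 0 0 0" --pt "0 0 11 0 0 0 0"

```text
time: 7.1
position: [0.5496, 0.2331, 0.0292]
tool_rot: [-0.511, 0.489, -0.489, 0.511]
ft_force: [-3.1, 0.0, 3.3]
grip_width: 0.0006
```

Request:
drive_tool --pt "0 0 1 0 0 0 0" --pt "0 0 2 0 0 0 0" --pt "0 0 3 0 0 0 0"

```text
time: 7.4
position: [0.5502, 0.233, 0.0292]
tool_rot: [0.512, -0.49, 0.488, -0.51]
ft_force: [-8.3, -0.8, 7.0]
grip_width: 0.001
```

Request:
drive_tool --pt "0 0 2 0 0 0 0" --pt "0 0 3 0 0 0 0"

```text
time: 7.6
position: [0.5499, 0.233, 0.0292]
tool_rot: [0.514, -0.491, 0.486, -0.508]
ft_force: [-13.7, -0.1, 12.3]
grip_width: 0.0005
```

Firmly at the stop (position stalled at 0.550 while force rises). I draw back.

Request:
drive_tool --pt "0 0 -35 0 0 0 0" --pt "0 0 -75 0 0 0 0" --pt "0 0 -100 0 0 0 0" --pt "0 -40 -100 0 0 0 87" --pt "0 -90 -100 0 0 0 87" --pt "0 -140 -100 0 0 0 87" --pt "50 -150 -85 0 0 0 87" --pt "100 -150 -85 0 0 0 87" --pt "150 -150 -80 0 0 0 87" --pt "200 -150 -70 0 0 0 87"

```text
time: 8.6
position: [0.4955, 0.0322, 0.1801]
tool_rot: [-0.51, 0.487, -0.49, 0.512]
ft_force: [1.5, 0.6, -0.1]
grip_width: 0.0484
```

```bash
python3 - <<'E'
from h import *
for c in('top','scene'):
    im=camera(c);cv2.imwrite(f'pics/{c}1.png',im)
    for t in('push','pocket','toe','module'):
        print(c,t,[(np.round(d['location']).tolist(),round(d['conf'],2)) for d in mark_of(c,t)][:2])
print([proj(c,fx(*P)).round().tolist() for c in('top','scene') for P in((-115,0,72),(-30,-4,44),(-30,48,58))])
go(((.49,-.35,.2),5.3),((.49,-.35,.04),5.3))
E
```

```text
top push []
top pocket [([195.0, 185.0], 0.89), ([413.0, 127.0], 0.23)]
top toe [([412.0, 126.0], 0.72), ([173.0, 178.0], 0.71)]
top module [([424.0, 295.0], 0.97), ([449.0, 225.0], 0.93)]
scene push [([458.0, 226.0], 0.83)]
scene pocket [([447.0, 270.0], 0.77)]
scene toe [([473.0, 280.0], 0.9), ([439.0, 293.0], 0.56)]
scene module [([274.0, 127.0], 0.76), ([226.0, 159.0], 0.7)]
[[[193.0, 219.0]], [[197.0, 181.0]], [[172.0, 182.0]], [[457.0, 231.0]], [[444.0, 271.0]], [[472.0, 276.0]]]
t 9.1 pos [0.4933 0.0358 0.1793] F [-0.   0.3 -0.7] w 0.0847 q [-0.15  0.36  1.76  0.    1.02 -0.2 ]
[ 0.49 -0.35  0.2 ] -> [385. -21. -22.] [-0.  -2.6  0. ]
[ 0.49 -0.35  0.04] -> [385. 139. -22.] [-0.  -2.6  0. ]
```

The slide is out (marks agree with stroke 0). Contact and pictures both say that the real fingertips are about 37 mm above the reported TCP, and I allow for that. To the module now.

Request:
drive_tool --pt "50 -5 -5 0 -2.6 0 87" --pt "100 -5 -10 0 -2.6 0 87" --pt "150 -5 -15 0 -2.6 0 87" --pt "200 0 -20 0 -2.6 0 87" --pt "250 0 -22 0 -2.6 0 87" --pt "300 0 -22 0 -2.6 0 87" --pt "350 10 -22 0 -2.6 0 87" --pt "385 40 -22 0 -2.6 0 87" --pt "385 80 -22 0 -2.6 0 87" --pt "385 110 -22 0 -2.6 0 87"

```text
time: 10.1
position: [0.4887, -0.3514, 0.0671]
tool_rot: [-0.522, 0.477, -0.477, 0.522]
ft_force: [0.6, 0.2, -0.3]
grip_width: 0.0868
```

```bash
python3 - <<'E'
from h import *
a=camera('scene');b=camera('top')
z=lambda im,x,y:cv2.resize(im[y:y+100,x:x+80],(400,500),interpolation=cv2.INTER_CUBIC)
cv2.imwrite('pics/g1.png',np.hstack([z(b,410,175),z(a,190,95)]))
go(((.49,-.35,-.02),5.3))
E
```

```text
t 10.2 pos [ 0.4863 -0.3478  0.0648] F [-0.1  1.2  0.8] w 0.0869 q [-0.81  0.65  1.59  0.    0.9  -0.9 ]
[ 0.49 -0.35 -0.02] -> [ 3. 85.  4.] [ 0.4 -0.1 -0.5]
```

View pics/g1.png

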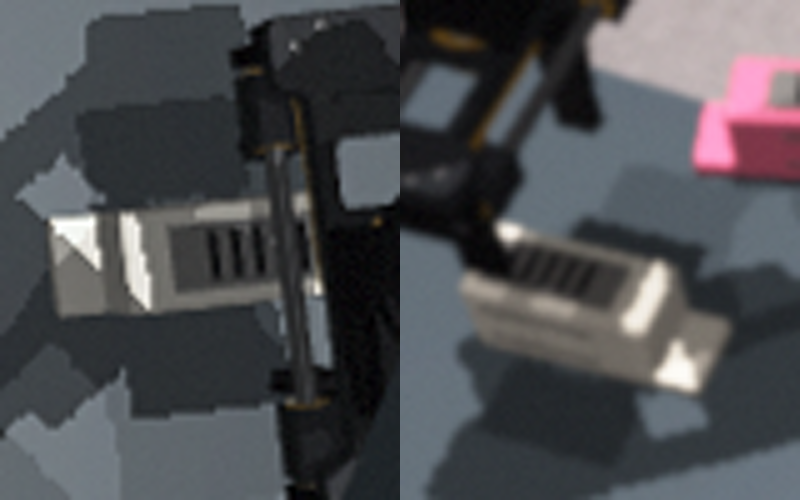

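The jaws straddle the module: finger blocks in the top crop at (268,110) and (300,430), module between at (225,260). Scale and column fit tips about 0.1 m up. I descend.

Request:
drive_tool --pt "2 30 3 0 0 0 87" --pt "2 50 3 0 0 0 87" --pt "2 65 3 0 0 0 87" --pt "2 75 3 0 0 0 87" --pt "2 82 3 0 0 0 87" --pt "2 86 3 0 0 0 87" --pt "2 86 3 0 0 0 87"

```text
time: 10.9
position: [0.4921, -0.3529, -0.0166]
tool_rot: [0.522, -0.477, 0.477, -0.522]
ft_force: [0.1, -0.7, -0.8]
grip_width: 0.0872
```

Request:
drive_tool --pt "0 4 0 0 0 0 87" --pt "0 7 0 0 0 0 87" --pt "0 7 0 0 0 0 87"

```text
time: 11.2
position: [0.4918, -0.3528, -0.0239]
tool_rot: [-0.522, 0.477, -0.477, 0.522]
ft_force: [0.1, 0.6, -0.2]
grip_width: 0.0869
```

Request:
drive_tool --pt "0 0 0 0 0 0 40" --pt "0 0 0 0 0 0 40" --pt "0 0 0 0 0 0 40" --pt "0 0 0 0 0 0 40" --pt "0 0 0 0 0 0 40" --pt "0 0 0 0 0 0 40" --newtons 25

```text
time: 11.8
position: [0.4916, -0.3528, -0.0237]
tool_rot: [0.522, -0.477, 0.477, -0.522]
ft_force: [-3.2, -0.5, 1.5]
grip_width: 0.0469
```

```bash
python3 - <<'E'
from h import *
go(((.4916,-.3528,.13),5.3),(fx(-30,-32,130),2.6),(fx(-30,-32,60),2.6))
E
```

```text
t 11.8 pos [ 0.4916 -0.3528 -0.0237] F [-3.2 -0.5  1.5] w 0.0469 q [-0.81  0.79  1.62 -0.    0.73 -0.9 ]
[ 0.4916 -0.3528  0.13  ] -> [  -0. -154.   -0.] [ 0.  -0.1 -0. ]
[0.5986 0.204  0.13  ] -> [-545. -154.  157.] [ 0.   2.6 -0. ]
[0.5986 0.204  0.06  ] -> [-545.  -84.  157.] [ 0.   2.6 -0. ]
```

Request:
drive_tool --pt "0 -25 0 0 0 0 40" --pt "0 -65 0 0 0 0 40" --pt "0 -110 0 0 0 0 40" --pt "0 -150 0 0 0 0 40" --pt "-30 -156 0 0 0 0 40" --pt "-70 -156 15 0 0 0 40" --pt "-115 -156 30 0 1 0 40" --pt "-160 -156 45 0 1 0 40" --pt "-205 -156 60 0 1 0 40" --pt "-250 -156 75 0 1 0 40"

```text
time: 12.8
position: [0.5434, -0.095, 0.1317]
tool_rot: [0.518, -0.482, 0.481, -0.518]
ft_force: [1.5, -0.2, -3.1]
grip_width: 0.0459
```

```bash
python3 - <<'E'
from h import *
go((fx(-30,-32,130),2.6))
E
```

```text
t 12.8 pos [ 0.5434 -0.095   0.1317] F [ 1.5 -0.2 -3.1] w 0.0459 q [-0.38  0.5   1.67  0.    0.97 -0.45]
[0.5986 0.204  0.13  ] -> [-294.    2.   77.] [ 0.1  1.6 -0. ]
```

Request:
drive_tool --pt "-40 0 10 0 1 0 40" --pt "-85 0 22 0 1.6 0 40" --pt "-130 0 34 0 1.6 0 40" --pt "-175 0 46 0 1.6 0 40" --pt "-220 0 58 0 1.6 0 40" --pt "-255 5 68 0 1.6 0 40" --pt "-280 20 74 0 1.6 0 40" --pt "-292 35 76 0 1.6 0 40" --pt "-294 42 77 0 1.6 0 40" --pt "-294 42 77 0 1.6 0 40"

```text
time: 13.8
position: [0.5975, 0.2006, 0.088]
tool_rot: [0.513, -0.49, 0.488, -0.51]
ft_force: [0.1, -0.4, -3.1]
grip_width: 0.0454
```

```bash
python3 - <<'E'
from h import *
go((fx(-30,-32,40),2.6))
tp=get_obs()['position']
a=camera('scene');b=camera('top')
pose=(tp[0],tp[1]+.003,tp[2]+.0237,np.radians(2.6))
out=[]
for c,im,(x,y) in(('top',b,(140,95)),('scene',a,(375,195))):
    im=cv2.resize(im[y:y+120,x:x+96],(400,500),interpolation=cv2.INTER_CUBIC);s=500/120
    def dr(pose,bx,col):
        q=((proj(c,pl(pose,bx))-[x,y]+.5)*s).astype(np.int32);cv2.polylines(im,[cv2.convexHull(q.reshape(-1,1,2))],True,col,1)
    dr(pose,box(-23,23,-50,50,0,46),(0,0,255));dr(pose,box(-23,23,50,72,0,10),(0,255,255))
    dr(FX,box(-115,35,-95,85,44,44),(0,255,0));dr(FX,box(-65,5,48,76,66,66),(0,255,0))
    out.append(im)
cv2.imwrite('pics/h1.png',np.hstack(out))
for c in('top','scene'):
    for t in('module','foot','toe'): print(c,t,[(np.round(d['location'],1).tolist(),round(d['conf'],2)) for d in mark_of(c,t)][:3])
    print(proj(c,pl(pose,[[0,0,0],[0,.072,.005]])).round(1).tolist(), proj(c,fx(-30,48,58)).round(1))
E
```

```text
t 13.8 pos [0.5975 0.2006 0.088 ] F [ 0.1 -0.4 -3.1] w 0.0454 q [ 0.15  0.65  1.5  -0.    0.99  0.1 ]
[0.5986 0.204  0.04  ] -> [-3. 48.  2.] [ 0.3 -0.   0.1]
top module [([197.2, 177.6], 0.87), ([428.0, 295.5], 0.75)]
top foot [([454.2, 283.7], 0.76), ([194.5, 221.7], 0.17)]
top toe []
[[200.2, 177.9], [164.6, 179.8]] [[171.9 182.2]]
scene module [([439.5, 252.6], 0.92), ([273.6, 123.1], 0.56)]
scene foot [([476.4, 267.6], 0.97), ([247.2, 121.8], 0.59)]
scene toe [([471.1, 279.4], 0.8)]
[[439.9, 253.2], [478.5, 263.8]] [[472.  276.4]]
```

View pics/h1.png

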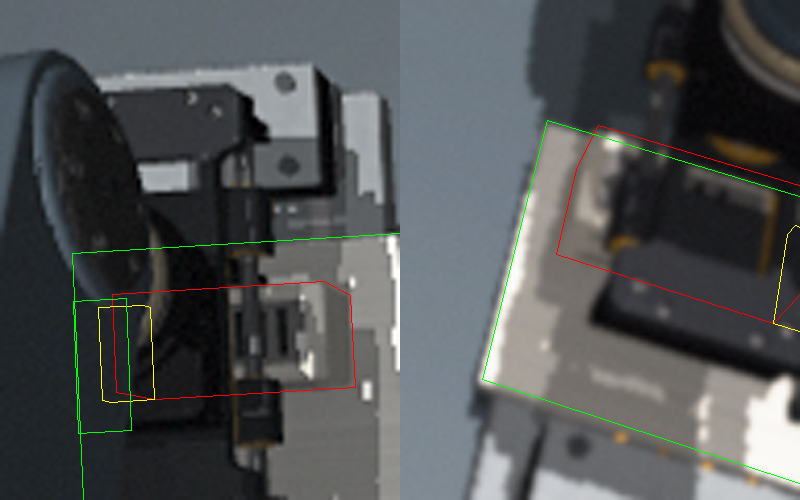

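The overlay shows the held module's visible right end (top crop (352,335)) and its scene outline within ~2–3 mm of my model, and the deck outline matches. I lower at origin y ≈ -29.

Request:
drive_tool --pt "-3 20 1.5 0 0 0 40" --pt "-3 40 1.5 0 0 0 40" --pt "-3 52 1.5 0 0 0 40" --pt "-3 60 1.5 0 0 0 40" --pt "-3 63 1.5 0 0 0 40" --pt "-3 63 1.5 0 0 0 40"

```text
time: 14.8
position: [0.6009, 0.2047, 0.0272]
tool_rot: [-0.511, 0.489, -0.489, 0.511]
ft_force: [0.1, -0.1, -3.7]
grip_width: 0.0457
```

Request:
drive_tool --pt "0 1.5 0 0 0 0 40" --pt "0 3 0 0 0 0 40" --pt "0 4 0 0 0 0 40"

```text
time: 15.1
position: [0.6012, 0.2048, 0.0237]
tool_rot: [-0.511, 0.488, -0.489, 0.511]
ft_force: [0.2, -0.4, -3.7]
grip_width: 0.0461
```

Request:
drive_tool --pt "0 1.5 -1.5 0 0 0 40" --pt "0 3 -1.5 0 0 0 40" --pt "0 4 -1.5 0 0 0 40"

```text
time: 15.4
position: [0.5995, 0.2047, 0.021]
tool_rot: [-0.511, 0.489, -0.489, 0.511]
ft_force: [-2.6, -1.7, 12.3]
grip_width: 0.0454
```

On the deck at 0.021, as predicted. I ease off slightly and slide +y.

Request:
drive_tool --pt "0 -1 0 0 0 0 40" --pt "-4 -1 0 0 0 0 40" --pt "-8 -1 0 0 0 0 40" --pt "-12 -1 0 0 0 0 40" --pt "-15 -1 0 0 0 0 40" --pt "-18 -1 0 0 0 0 40"

```text
time: 16.0
position: [0.5997, 0.2223, 0.0211]
tool_rot: [-0.511, 0.488, -0.489, 0.512]
ft_force: [0.5, -5.6, 5.4]
grip_width: 0.0457
```

Request:
drive_tool --pt "-2 0 0 0 0 0 40" --pt "-4 0 0 0 0 0 40" --pt "-6 0 0 0 0 0 40" --pt "-6 0 0 0 0 0 40"

```text
time: 16.4
position: [0.5994, 0.2286, 0.0211]
tool_rot: [-0.511, 0.488, -0.489, 0.512]
ft_force: [0.2, -4.1, 6.7]
grip_width: 0.0457
```

Request:
drive_tool --pt "-1 0 0 0 0 0 40" --pt "-2 0 0 0 0 0 40" --pt "-3 0 0 0 0 0 40" --pt "-3 0 0 0 0 0 40"

```text
time: 16.8
position: [0.5993, 0.2306, 0.0211]
tool_rot: [-0.511, 0.487, -0.489, 0.511]
ft_force: [0.8, -7.0, 5.7]
grip_width: 0.0459
```

Request:
drive_tool --pt "-1 0 0 0 0 0 40" --pt "-2 0 0 0 0 0 40" --pt "-3 0 0 0 0 0 40" --pt "-3 0 0 0 0 0 40"

```text
time: 17.2
position: [0.5991, 0.2307, 0.0211]
tool_rot: [0.513, -0.486, 0.49, -0.51]
ft_force: [0.0, -14.7, 7.5]
grip_width: 0.0458
```

Stalled at y = 0.2307 with force rising, so the foot is at the back wall. I relax, open and lift.

Request:
drive_tool --pt "2 0 0 0 0 0 40" --pt "2 0 0 0 0 0 70" --pt "2 0 0 0 0 0 70" --pt "2 0 0 0 0 0 70" --pt "2 0 0 0 0 0 70" --pt "2 -5 0 0 0 0 70" --pt "2 -30 0 0 0 0 70" --pt "2 -70 0 0 0 0 70" --pt "2 -110 0 0 0 0 70" --pt "2 -140 0 0 0 0 70"

```text
time: 18.2
position: [0.5989, 0.2332, 0.1632]
tool_rot: [-0.51, 0.488, -0.489, 0.512]
ft_force: [0.8, -0.5, -0.0]
grip_width: 0.0698
```

```bash
python3 - <<'E'
from h import *
go((fx(-190,0,165),2.6),(fx(-190,0,30),2.6))
E
```

```text
t 18.2 pos [0.5989 0.2332 0.1632] F [ 0.8 -0.5 -0. ] w 0.0698 q [0.2  0.57 1.41 0.   1.15 0.15]
[0.4373 0.2287 0.165 ] -> [  -3.   -2. -162.] [-0.2 -0.  -0. ]
[0.4373 0.2287 0.03  ] -> [  -3.  133. -162.] [-0.2 -0.  -0. ]
```

Request:
drive_tool --pt "0 0 -45 0 0 0 0" --pt "0 0 -90 0 0 0 0" --pt "0 0 -135 0 0 0 0" --pt "0 0 -160 0 0 0 0" --pt "0 40 -162 0 0 0 0" --pt "0 85 -162 0 0 0 0" --pt "0 120 -162 0 0 0 0" --pt "0 133 -162 0 0 0 0" --pt "0 133 -162 0 0 0 0"

```text
time: 19.1
position: [0.4347, 0.2251, 0.0256]
tool_rot: [0.512, -0.489, 0.488, -0.51]
ft_force: [-0.7, 0.1, 0.0]
grip_width: 0.0063
```

```bash
python3 - <<'E'
from h import *
go((fx(-145,0,30),2.6))
out=[]
for c,(x,y) in(('top',(140,95)),('scene',(390,195))):
    im=camera(c);im=cv2.resize(im[y:y+120,x:x+96],(400,500),interpolation=cv2.INTER_CUBIC);s=500/120
    def dr(b,col):
        q=((proj(c,pl(FX,b))-[x,y]+.5)*s).astype(np.int32);cv2.polylines(im,[cv2.convexHull(q.reshape(-1,1,2))],True,col,1)
    dr(box(-53,-7,-54,46,90,90),(0,0,255))
    out.append(im)
cv2.imwrite('pics/m1.png',np.hstack(out))
E
```

```text
t 19.1 pos [0.4347 0.2251 0.0256] F [-0.7  0.1  0. ] w 0.0063 q [0.25 0.62 1.9  0.   0.63 0.2 ]
[0.4822 0.2307 0.03  ] -> [-3. -5. 48.] [ 0.2 -0.   0. ]
```

View pics/m1.png

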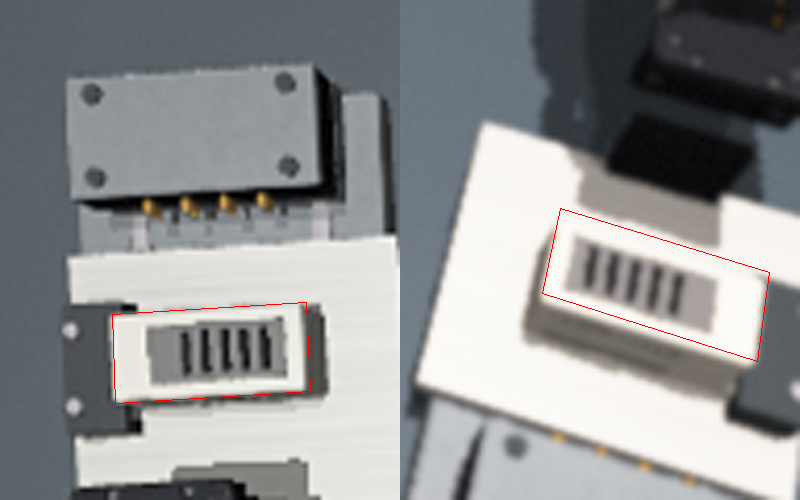

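The module outline lies within ~1 mm of the predicted home outline in both views (top crop (113–307, 303–402)). Now the final press.

Request:
drive_tool --pt "-4 -4 30 0 0 0 0" --pt "-4 -4 50 0 0 0 0" --pt "-4 -4 58 0 0 0 0" --pt "-4 -4 64 0 0 0 0" --pt "-4 -4 70 0 0 0 0" --pt "-4 -4 75 0 0 0 0" --pt "-4 -4 80 0 0 0 0" --pt "-4 -4 85 0 0 0 0" --pt "-4 -4 90 0 0 0 0" --pt "-4 -4 95 0 0 0 0"

```text
time: 20.2
position: [0.5292, 0.2335, 0.0313]
tool_rot: [0.512, -0.489, 0.488, -0.51]
ft_force: [-5.9, -0.2, 7.6]
grip_width: 0.0008
```

Request:
drive_tool --pt "0 0 4 0 0 0 0" --pt "0 0 8 0 0 0 0" --pt "0 0 12 0 0 0 0" --pt "0 0 15 0 0 0 0" --pt "0 0 18 0 0 0 0" --pt "0 0 20 0 0 0 0" --pt "0 0 22 0 0 0 0" --pt "0 0 24 0 0 0 0"

```text
time: 21.0
position: [0.5504, 0.2343, 0.0313]
tool_rot: [0.514, -0.491, 0.487, -0.509]
ft_force: [-13.3, -0.3, 12.7]
grip_width: 0.0005
```

Same stop position (0.550) with 13 N. I draw back more than 60 mm and then check.

Request:
drive_tool --pt "0 0 -10 0 0 0 0" --pt "0 0 -30 0 0 0 0" --pt "0 0 -60 0 0 0 0" --pt "0 0 -100 0 0 0 0" --pt "0 -30 -115 0 0 0 0" --pt "0 -75 -115 0 0 0 0" --pt "0 -110 -115 0 0 0 0" --pt "0 -120 -115 0 0 0 0" --pt "0 -120 -115 0 0 0 0"

```text
time: 21.9
position: [0.4422, 0.2301, 0.1528]
tool_rot: [-0.509, 0.487, -0.49, 0.513]
ft_force: [-0.4, -0.0, 0.0]
grip_width: 0.0007
```

```bash
python3 - <<'E'
from h import *
go()
out=[]
for c,(x,y) in(('top',(140,95)),('scene',(390,205))):
    full=camera(c);cv2.imwrite(f'pics/{c}9.png',full)
    im=cv2.resize(full[y:y+120,x:x+96],(400,500),interpolation=cv2.INTER_CUBIC);s=500/120
    for b in(box(-15,31,-54,46,90,90),box(-77,73,-95,85,44,44)):
        q=((proj(c,pl(FX,b))-[x,y]+.5)*s).astype(np.int32);cv2.polylines(im,[cv2.convexHull(q.reshape(-1,1,2))],True,(0,0,255),1)
    out.append(im)
    d=cv2.absdiff(full,cv2.imread(f'pics/{c}1.png')).max(2)
    for t,(u,v) in(('spare',(365,221)),('driver',(325,110)),('bin',(415,122))):
        if c=='top':print(t,int((d[v-30:v+30,u-30:u+30]>60).sum()))
cv2.imwrite('pics/f1.png',np.hstack(out))
E
```

```text
t 21.9 pos [0.4422 0.2301 0.1528] F [-0.4 -0.   0. ] w 0.0007 q [ 0.26  0.4   1.79 -0.    0.95  0.21]
spare 0
driver 0
bin 0
```

View pics/f1.png

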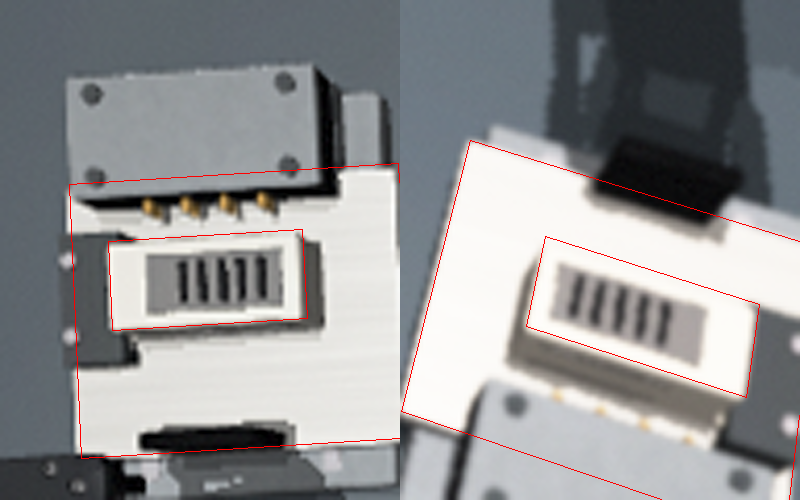

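The deck and module both match the locked-in outlines (stroke 0.038), the module is home, and the arm is clear. The other things are unchanged, so I hand in.

```bash
python3 -c "
from rig import *
print(hand_in())"
```

```text
the job is handed in; nothing more can be done
None
```

The white module with the foot is loaded in the test slide, and the slide is locked in with it aboard. I handed the job in at about 22 s on the robot's clock.

**What I did:**
- I pressed the plate to its stop, and the slide sprang out.
- I stood the module on the deck and slid it along +y until the foot stalled at the back wall, at about 15 N. Then I let go.
- I pressed the plate to the stop again and drew the arm back more than 60 mm.

**Last checks:**
- In both camera views the deck and module match the outlines predicted for the locked position and the home position, to about 1–2 mm.
- The arm is touching nothing (force about 0).
- The plain white module, the screwdriver and the bin look unchanged in the top view. That comparison is with a picture taken after the first press, not with the start.

**What disagreed:** the reported tool point lies about 37 mm below the real fingertips. My first press therefore went over the plate and missed it. A downward probe then pressed on the plate's top with about 40 N (39.5 N read at the wrist), close to the 40 N limit for the arm or gripper body. I think it was the fingertips, which that limit does not name, but I could not confirm it. After that I corrected for the offset. Some of the network's marks were also off by several millimetres, so I relied on my own corner fits instead.

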